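# Fit the test gauge to the bench air coupler

### The job

Fit the test gauge to the bench air outlet: draw the coupler's sleeve back all the way until it stays back by itself, then push the plug of the gauge that stands in the plywood block fully home into the slanting coupler, so that the sleeve springs forward again and locks it. Let go, and leave the little regulator in the stand and the other things on the bench where they are.

Things in the scene. Friction and masses are not known exactly. Their poses are not given: they have to be found in the camera images.
- manifold: Fixed aluminium air manifold: square 44 mm bar, 200 mm long along its level y axis, on two brackets, a copper feed pipe behind it (to x = 90 mm, on the robot's side). Origin on the bench under the bar's centre; the bar's centre is 56 mm up. Its upper face leans 28 degrees away from the robot (its -x) and carries the coupler in the middle and two flat hex blanks 8 mm high, 70 mm either side
- coupler_mouth (a point): Centre of the round mouth of the steel quick coupler that stands on the manifold, 66 mm from the bar's face. z points out of the mouth along the coupler's axis (28 degrees from vertical, leaning away from the robot), y is level along the bar. Fixed body 28 mm across; the mouth is 24 mm wide and narrows like a funnel in 8 mm to a 16.4 mm bore. With the sleeve forward, locking balls block the bore
- sleeve_grip (a point): Centre of the coupler's knurled steel sleeve, on the axis; 34 mm across, 30 mm long. Forward, its front edge is level with the mouth and this point is 15 mm behind the mouth. Axes as for the mouth. It is drawn back towards the bar (along -z); its rear end is then still 25 mm off the bar's face
- sleeve (a joint): How far the sleeve is drawn back, m: 0 forward, 0.011 at its back stop. Spring force 3 N forward, 7 N back. Drawn all the way it is caught and, let go, rests back at about 0.0075; let go before 0.009 it may spring to 0. A plug pushed home (10 to 20 N) trips it: it springs to 0 and locks the plug
- gauge_center (a point): Test gauge: round dial facing up, plug pointing down, in one hole of the plywood stand. This point is the centre of its dark case, 50 mm across and 28 mm high, on its axis; z points up out of the dial. Below the case: a brass hex 12 mm high, 27 mm wide, then a steel plug 26.5 mm long, 15.4 mm thick, with a groove round it and a 2 mm chamfer at the nose. About 0.17 kg
- gauge_seat (a point): Point on the gauge's axis at the underside of the hex, where the plug begins: 26 mm below gauge_center, 26.5 mm above the plug's nose, same axes. Home, it stands 0 to 3 mm off the coupler's mouth (0: hex touches the mouth). The sleeve trips at 2 to 5 mm; the locked gauge has about 2 mm of end play
- stand: Fixed plywood block 66 x 190 x 36 mm, long side along its y; origin at the centre of its underside. Two 20 mm holes, 50 mm from the centre along +y and -y, hold the gauge and the regulator by their hexes, plugs down
- regulator_center (a point): Bystander: small inline regulator with a black knob, 33 mm across, 60 mm high above the stand, in the stand's other hole; the point is on its axis half-way up that height
- bottle: Bystander: closed clear bottle, 64 mm across, 190 mm high; origin at the centre of its underside
- cup: Bystander: red plastic cup, 80 mm across, 95 mm high; origin at the centre of its underside
- tape: Bystander: roll of paper tape lying flat, 96 mm across, 24 mm high; origin at the centre of its underside

How it is judged:
On the way:
1. the sleeve is drawn back and stays back by itself, untouched, before the gauge comes to the coupler (value of joint sleeve above 0.005 m and contact force between each of the arm, the fingers and sleeve below 0.1 N and distance between gauge_seat and coupler_mouth above 0.06 m), for 0.2 s.
At the end, for the whole second after the job is handed in: The gauge sits home and at rest in the coupler: hex within 4.5 mm of the mouth, on the axis within 3 mm, in line within 0.12 rad; the sleeve is forward again (under 2 mm drawn); the regulator has moved less than 20 mm, and the bottle, cup and tape less than 30 mm (value of joint sleeve below 0.002 m and z of gauge_seat in the frame of coupler_mouth between -0.002 and 0.0045 m and x of gauge_seat in the frame of coupler_mouth between -0.003 and 0.003 m and y of gauge_seat in the frame of coupler_mouth between -0.003 and 0.003 m and angle between the z axis of gauge_seat and the z axis of coupler_mouth, either way round below 0.12 rad and linear speed of gauge below 0.02 m/s and distance of regulator_center from where it was at the start of the episode below 0.02 m and distance of each of bottle, cup, tape from where it was at the start of the episode below 0.03 m); the robot touches nothing.
It fails at once if the regulator is disturbed in the stand (20 mm or more) (distance of regulator_center from where it was at the start of the episode above 0.02 m).
It fails at once if the bottle, cup or tape is pushed 30 mm or more, or knocked over (distance of any of bottle, cup, tape from where it was at the start of the episode above 0.03 m or angle between any of bottle, cup's own z axis and vertical above 0.5 rad).
It also fails if it takes over 54 s, if anything falls off the work surface, if the arm or the gripper's body presses on something with over 40 N, if the wrist force passes 120 N, or if a joint passes its speed limit or range.

### The arm

A 6-joint arm with a two-finger parallel gripper is mounted at the origin on the work surface. World frame = base frame: x ahead of the robot, y to its left, z up, the work surface at z = 0. Lengths are in m, angles in rad, forces in N, time in s.
With the tool pointing down it reaches from about 0.375 to 0.975 m from the base axis. Payload 3.8 kg.
Tool frame: the origin (TCP) lies on the mounting face of the last link; the fingertips stand 173 mm ahead of it and the grasp point (between the pads) lies 155 mm ahead of it; z points along the fingers, y is the line along which they close (so a half turn about z gives the same grasp; the last joint's range is limited). The gripper opens to 85 mm and grips with 20 to 120 N. Pads are 22 mm wide; open, the fingers measure 114 mm over their backs; the gripper's body (76 mm by 85 mm) begins 54 mm behind the grasp point. The pads swing forward as they close: fully open they stand 13 mm farther back than shut.
Start: joints at [1.243, 0.264, 1.604, -0, 1.274, -0.037], TCP at [0.194, 0.647, 0.405] pointing down, gripper open.
Joint ranges: [-2.63, 2.63], [-0.94, 2.18], [0.31, 2.57], [-1.31, 4.45], [0, 2.66], [-2.55, 2.55]. Speed limits (rad/s): [2.57, 2.57, 3.14, 3.14, 3.14, 3.14].

### API

Orientations are given as a rotation vector (axis times angle).
In Python, from workcell import bot gives the robot as it stands.
- The arm moves only by the tool drive_tool, never from a script. Its argument "increments" is a list of rows, each an object with "delta_pos": the shift along the tool's x, y, z in mm, a list of three; "turn": the turn about the tool's z in rad; "jaw": the opening, from -1 (shut) to 1 (fully open). A call has 1 to 8 rows; each row shifts and turns the commanded pose from where the row before left it, along the tool's axes as they then stand; what a row does not reach is not made up. A row lasts 1/12 s, in which the tool goes at most 41.7 mm and 7.16 degrees, less where a joint would pass 70% of its speed; a pose out of reach is approached as far as the arm can. A call is refused whole if a number of a shift passes 41.7 or a number of a turn 0.125, either way. A call with a gripper value outside its range is refused whole. The fingers move at their own pace and stop on an object; "grip_force" is the grip in N (left out, the last holds). Time passes only in rows, so rows that do not move let the fingers close. It gives the time, the measured TCP pose, the force, the opening and the grip force at its end, in the units of the state.
- bot.read_state(): the state, without advancing time (a new reading comes with each control period).
- bot.read_camera(name): name is "scene" or "top" or "wrist"; returns a dict with "pixels" (400x640x3 uint8, red, green, blue), "fovy" (degrees; the focal length in pixels is half the picture's height over the tangent of half this angle, whatever the lens; pixels are square), "cx", "cy" (the principal point, pixels), "k1" (the pictures are not rectified: a ray, as slopes to the right and down, at radius r is drawn at 1 + k1 r^2 times it, then the intrinsics apply), "camera_from_world" (4x4, takes a point from world to camera coordinates); the wrist camera has in their place "hand_eye" (4x4, takes a point from camera to tool coordinates, whose origin is the TCP and whose axes are the flange's). Camera axes: x right, y down, z forward; pixel columns grow to the right and rows downward; lengths in m; the calibration is good to about 2 mm. A picture is of the moment at which its call begins: read the wrist's pose just before it. There is no depth.
- bot.finish_job(): hands the job in; it is judged then, once.
The state is a dict: "time": time; "q": joint angles; "joint_vel": joint speeds; "joint_torque": joint torques, N m; "tool_pos": TCP position; "tcp_rot": TCP orientation; "wrist_force": force on the tool from outside, world axes, zero at the start; "torque": the same for the moment, N m; "width": opening from 0.0 (shut) to 1.0 (fully open); "grip_force": force on a finger pad.
Only numpy, scipy, OpenCV 4.12 (cv2) and the standard library are available. Lean on these libraries where they do the work, as an engineer would, in place of code of your own. Each camera call takes 0.05 s, during which the arm holds its last target. There are 200 camera calls.

## Working session

There is one attempt and no reset: what is moved stays moved. The work goes in short steps, Python scripts to look and compute and a tool call to move; the robot and the scene stay as the last step left them, time stands still between calls to the robot, and variables do not carry over. Pictures are saved under pics/ and viewed, at most 10 in all, crops included, and the job is handed in when it is done.

Besides the shell and the picture viewer there is one more tool, called after "Call:" by a JSON object that holds its "name" and its "arguments", one argument or row to a line. drive_tool: Moves the arm, as the interface text tells. Its arguments: {"type":"object","properties":{"increments":{"type":"array"},"grip_force":{"type":"number"}},"required":["increments"]}

```bash
mkdir -p pics; ls; cat > h.py <<'E'
import numpy as np, cv2, json, pickle
from scipy.spatial.transform import Rotation as R
from workcell import bot
def grab(n):
    s=bot.read_state(); c=bot.read_camera(n)
    if n=="wrist":
        T=np.eye(4);T[:3,:3]=R.from_rotvec(s["tcp_rot"]).as_matrix();T[:3,3]=s["tool_pos"]
        c["cw"]=np.linalg.inv(T@np.array(c["hand_eye"]))
    else: c["cw"]=np.array(c["camera_from_world"])
    return c
def f(c): return 200/np.tan(np.radians(c["fovy"])/2)
def proj(c,P):
    p=c["cw"][:3,:3]@np.asarray(P,float)+c["cw"][:3,3]; s=p[:2]/p[2]; s=s*(1+c["k1"]*(s@s))
    return s*f(c)+[c["cx"],c["cy"]]
def ray(c,uv):
    K=np.array([[f(c),0,c["cx"]],[0,f(c),c["cy"]],[0,0,1.]])
    s=cv2.undistortPoints(np.array([[uv]],float),K,np.array([c["k1"],0,0,0.]))[0,0]
    # model: direct radial, same as cv2 k1
    Rc=c["cw"][:3,:3]; o=-Rc.T@c["cw"][:3,3]; d=Rc.T@np.array([*s,1]); return o,d/np.linalg.norm(d)
def atz(c,uv,z):
    o,d=ray(c,uv); return o+d*(z-o[2])/d[2]
def tri(*cu):
    A=np.zeros((3,3));b=np.zeros(3)
    for c,uv in cu:
        o,d=ray(c,uv);M=np.eye(3)-np.outer(d,d);A+=M;b+=M@o
    X=np.linalg.solve(A,b); return X,[proj(c,X)-uv for c,uv in cu]
def save(c,n): cv2.imwrite("pics/"+n,c["pixels"][:,:,::-1])
def dump(c,n): pickle.dump(c,open(n,"wb"))
def load(n): return pickle.load(open(n,"rb"))
E
python3 - <<'E'
from h import *
for n in("scene","top","wrist"):
    c=grab(n);save(c,n+"0.png");dump(c,n+"0.pkl");print(n,c["fovy"],c["k1"],np.linalg.inv(c["cw"]).round(3).tolist())
print(bot.read_state())
E
```

```text
pics
scene 46.67864748128547 -0.0253931999809048 [[-0.367, 0.728, -0.579, 1.127], [0.93, 0.292, -0.223, 0.191], [0.006, -0.62, -0.784, 0.788], [0.0, 0.0, 0.0, 1.0]]
top 47.98207511668362 -0.12545174613898777 [[-0.011, -0.991, 0.13, 0.494], [-1.0, 0.007, -0.025, 0.035], [0.024, -0.131, -0.991, 0.982], [0.0, 0.0, 0.0, 1.0]]
wrist 62.698992783443366 0.003396752963233197 [[0.286, 0.907, 0.309, 0.113], [0.958, -0.27, -0.094, 0.669], [-0.002, 0.323, -0.946, 0.374], [0.0, 0.0, 0.0, 1.0]]
{'time': 0.15, 'q': array([ 1.24308513e+00,  2.64610205e-01,  1.60506327e+00, -1.52108761e-05,
        1.27370959e+00, -3.68662745e-02]), 'joint_vel': array([-0.00044674, -0.00139224, -0.00484207,  0.00060552,  0.00032764,
        0.00060346]), 'joint_torque': array([ 9.19732047e-04, -5.15907383e+01, -3.67959380e+01, -1.55120979e-04,
        8.22773640e-03, -1.50812679e-05]), 'tool_pos': array([0.19346258, 0.64640948, 0.40362587]), 'tcp_rot': array([-4.55197515e-01, -3.10812525e+00,  2.76963349e-03]), 'wrist_force': array([0.34197986, 0.21304245, 0.99435993]), 'torque': array([-0.02303508,  0.03623396, -0.00846433]), 'grip_force': 0.0, 'width': 1.003850241259408}
```

View pics/scene0.png

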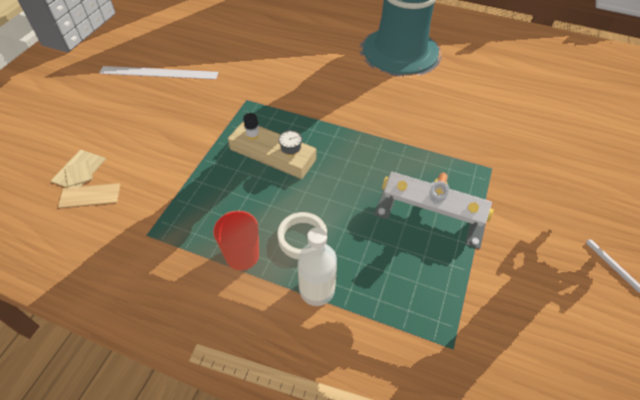

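View pics/top0.png

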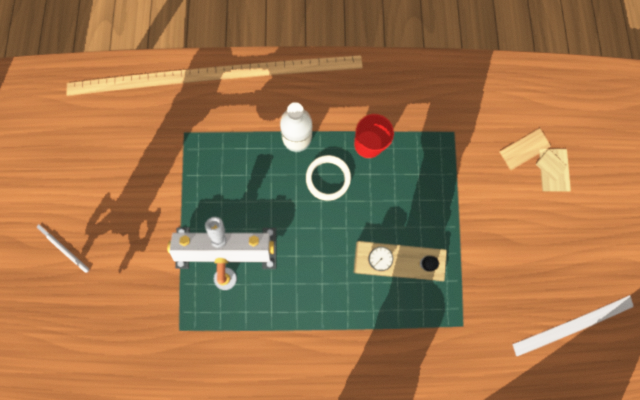

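Scene: the gauge dial is at about (290,139), the regulator at (251,121), and the coupler mouth at about (440,186). Top: dial at (380,258), knob at (430,263), coupler tip at about (215,222), and bar ends at (170,247) and (274,247).

```bash
python3 - <<'E'
from h import *
s=load("scene0.pkl");t=load("top0.pkl")
print("dial",tri((s,(290,139)),(t,(380,258))),atz(t,(380,258),.076),atz(s,(290,137),.076))
print("reg",atz(t,(430,263),.096),atz(s,(251,118),.096))
print("mouth",tri((s,(440,186)),(t,(215,222))),atz(t,(215,222),.1337),atz(s,(440,186),.1337))
# bar top face blanks
print("blanks",tri((s,(402,186)),(t,(253,240))),tri((s,(473,208)),(t,(183,241))))
for n,c,x0,y0,x1,y1 in(("a",s,360,150,520,260),("b",t,150,190,290,300),("c",s,210,90,340,190),("d",t,340,230,460,290)):
    im=cv2.resize(c["pixels"][y0:y1,x0:x1],None,fx=2.5,fy=2.5,interpolation=cv2.INTER_CUBIC)
    im=cv2.copyMakeBorder(im,0,300-im.shape[0],0,400-im.shape[1],cv2.BORDER_CONSTANT); 
    globals()[n]=im
cv2.imwrite("pics/m.png",np.vstack([np.hstack([a,b]),np.hstack([c,d])])[:,:,::-1])
E
```

```text
dial (array([ 0.50256648, -0.11716176,  0.07647557]), [array([-0.05224353, -0.00941642]), array([-0.0535793 ,  0.01678209])]) [ 0.50260316 -0.11735155  0.076     ] [ 0.49667779 -0.11965802  0.076     ]
reg [ 0.49085448 -0.21421055  0.096     ] [ 0.493283  -0.2122071  0.096    ]
mouth (array([0.57127787, 0.20440797, 0.14605982]), [array([-1.56768384, -0.06597848]), array([-1.4464181 ,  0.24037775])]) [0.57286277 0.20415712 0.1337    ] [0.55967444 0.20734181 0.1337    ]
blanks (array([0.54100093, 0.13853804, 0.07981922]), [array([-0.38199252, -0.02642807]), array([-0.36279541,  0.07706534])]) (array([0.54006019, 0.27941923, 0.07737541]), [array([0.34953908, 0.00626711]), array([ 0.31671323, -0.04768008])])Traceback (most recent call last):
  File "<stdin>", line 12, in <module>
    return _nx.concatenate(arrs, 0, dtype=dtype, casting=casting)
           ~~~~~~~~~~~~~~~^^^^^^^^^^^^^^^^^^^^^^^^^^^^^^^^^^^^^^^
ValueError: all the input arrays must have same number of dimensions, but the array at index 0 has 1 dimension(s) and the array at index 1 has 3 dimension(s)
```

Call:
{"name": "drive_tool", "arguments": {
  "increments": [
    {"delta_pos": [0,0,0],"turn": -0.1,"jaw": 1},
    {"delta_pos": [0,0,0],"turn": -0.1,"jaw": 1},
    {"delta_pos": [0,0,0],"turn": -0.091,"jaw": 1},
    {"delta_pos": [-23,-27,0],"turn": 0,"jaw": 1},
    {"delta_pos": [-23,-27,0],"turn": 0,"jaw": 1},
    {"delta_pos": [-23,-27,0],"turn": 0,"jaw": 1},
    {"delta_pos": [-23,-27,0],"turn": 0,"jaw": 1},
    {"delta_pos": [-23,-27,0],"turn": 0,"jaw": 1}
  ]
}}

```text
time: 0.82
tool_pos: [0.3092, 0.5103, 0.4042]
tcp_rot: [0.001, -3.141, 0.001]
wrist_force: [0.3, -0.0, 0.0]
width: 1.002
grip_force: 0.0
```

Call:
{"name": "drive_tool", "arguments": {
  "increments": [
    {"delta_pos": [-24,-28,0],"turn": 0,"jaw": 1},
    {"delta_pos": [-24,-28,0],"turn": 0,"jaw": 1},
    {"delta_pos": [-24,-28,0],"turn": 0,"jaw": 1},
    {"delta_pos": [-24,-28,0],"turn": 0,"jaw": 1},
    {"delta_pos": [-24,-28,0],"turn": 0,"jaw": 1},
    {"delta_pos": [-24,-28,0],"turn": 0,"jaw": 1},
    {"delta_pos": [-24,-28,0],"turn": 0,"jaw": 1},
    {"delta_pos": [-24,-28,0],"turn": 0,"jaw": 1}
  ]
}}

```text
time: 1.48
tool_pos: [0.5013, 0.286, 0.4045]
tcp_rot: [0.0, -3.141, 0.0]
wrist_force: [0.0, 0.2, 0.1]
width: 0.998
grip_force: 0.0
```

Call:
{"name": "drive_tool", "arguments": {
  "increments": [
    {"delta_pos": [-24,-28,0],"turn": 0,"jaw": 1},
    {"delta_pos": [-24,-28,0],"turn": 0,"jaw": 1},
    {"delta_pos": [-10,-12,0],"turn": 0,"jaw": 1},
    {"delta_pos": [0,0,0],"turn": 0,"jaw": 1}
  ]
}}

```text
time: 1.82
tool_pos: [0.5605, 0.217, 0.4042]
tcp_rot: [0.006, 3.141, -0.002]
wrist_force: [1.0, 1.0, 0.4]
width: 0.996
grip_force: 0.0
```

```bash
python3 - <<'E'
from h import *
c=grab("wrist");dump(c,"w1.pkl");im=c["pixels"].copy();cv2.imwrite("pics/w1.png",im[:,:,::-1])
print(proj(c,(.568,.207,.1337)),bot.read_state()["tool_pos"],R.from_rotvec(bot.read_state()["tcp_rot"]).as_matrix().round(4).tolist(), bot.read_state()["time"])
E
```

```text
[311.86722839 215.50426183] [0.55933503 0.21845136 0.4041963 ] [[-1.0, 0.003, -0.0011], [0.003, 1.0, 0.0001], [0.0011, 0.0001, -1.0]] 1.8667
```

View pics/w1.png

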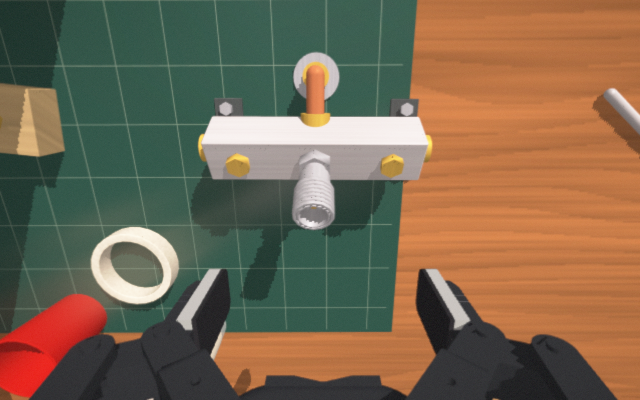

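The wrist view puts the mouth at about (314,216), against a prediction of (312,215.5). The blanks are at (237,165) and (392,166).

```bash
python3 - <<'E'
from h import *
c=load("w1.pkl")
print(atz(c,(314,215.5),.1337),atz(c,(237,164),.0825),atz(c,(392,165),.0825),proj(c,(.56,.2095,.1205)))
im=c["pixels"][140:240,190:440];cv2.imwrite("pics/w1c.png",cv2.resize(im,None,fx=3,fy=3,interpolation=cv2.INTER_CUBIC)[:,:,::-1])
E
```

```text
[0.56800174 0.20867264 0.1337    ] [0.53753009 0.13823558 0.0825    ] [0.5389166  0.27808426 0.0825    ] [315.32173498 200.55512233]
```

View pics/w1c.png

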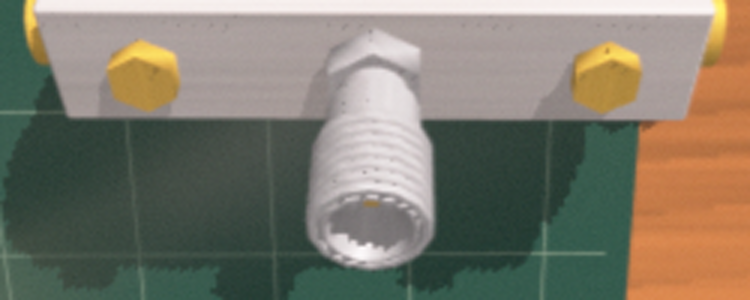

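Mouth is at about (0.567, 0.208, 0.134), so the sleeve centre is at about (0.560, 0.208, 0.1205). Next I'll descend around the sleeve and grip it.

Call:
{"name": "drive_tool", "arguments": {
  "increments": [
    {"delta_pos": [-1,-5,26],"turn": 0,"jaw": 1},
    {"delta_pos": [0,-5,26],"turn": 0,"jaw": 1},
    {"delta_pos": [0,0,26],"turn": 0,"jaw": 1},
    {"delta_pos": [0,0,26],"turn": 0,"jaw": 1},
    {"delta_pos": [0,0,26],"turn": 0,"jaw": 1},
    {"delta_pos": [0,0,0],"turn": 0,"jaw": 1},
    {"delta_pos": [0,0,0],"turn": 0,"jaw": 0},
    {"delta_pos": [0,0,0],"turn": 0,"jaw": -0.1}
  ],
  "grip_force": 60
}}

```text
time: 2.53
tool_pos: [0.5596, 0.2108, 0.276]
tcp_rot: [-0.002, 3.14, 0.001]
wrist_force: [0.4, 0.2, 0.1]
width: 0.748
grip_force: 0.0
```

Call:
{"name": "drive_tool", "arguments": {
  "increments": [
    {"delta_pos": [0,0,0],"turn": 0,"jaw": -0.5},
    {"delta_pos": [0,0,0],"turn": 0,"jaw": -0.5},
    {"delta_pos": [0,0,0],"turn": 0,"jaw": -0.5}
  ]
}}

```text
time: 2.78
tool_pos: [0.5603, 0.2093, 0.2769]
tcp_rot: [-0.001, 3.139, -0.002]
wrist_force: [-1.1, -4.8, 2.3]
width: 0.371
grip_force: 62.7
```

Call:
{"name": "drive_tool", "arguments": {
  "increments": [
    {"delta_pos": [1.9,0,3.5],"turn": 0,"jaw": -0.5},
    {"delta_pos": [1.9,0,3.5],"turn": 0,"jaw": -0.5},
    {"delta_pos": [1.4,0,2.6],"turn": 0,"jaw": -0.5},
    {"delta_pos": [0,0,0],"turn": 0,"jaw": -0.5}
  ]
}}

```text
time: 3.12
tool_pos: [0.5554, 0.2091, 0.268]
tcp_rot: [0.0, 3.138, -0.001]
wrist_force: [-1.7, -5.1, 8.2]
width: 0.369
grip_force: 63.4
```

Call:
{"name": "drive_tool", "arguments": {
  "increments": [
    {"delta_pos": [0.7,0,1.3],"turn": 0,"jaw": -0.5},
    {"delta_pos": [0.7,0,1.3],"turn": 0,"jaw": -0.5},
    {"delta_pos": [0,0,0],"turn": 0,"jaw": -0.5}
  ]
}}

```text
time: 3.37
tool_pos: [0.555, 0.2091, 0.2679]
tcp_rot: [0.0, 3.135, -0.0]
wrist_force: [-2.8, -6.8, 17.2]
width: 0.368
grip_force: 64.7
```

Call:
{"name": "drive_tool", "arguments": {
  "increments": [
    {"delta_pos": [0.7,0,1.3],"turn": 0,"jaw": -0.5},
    {"delta_pos": [0,0,0],"turn": 0,"jaw": -0.5},
    {"delta_pos": [0,0,0],"turn": 0,"jaw": 1},
    {"delta_pos": [0,0,0],"turn": 0,"jaw": 1},
    {"delta_pos": [0,0,0],"turn": 0,"jaw": 1},
    {"delta_pos": [0,0,0],"turn": 0,"jaw": 1},
    {"delta_pos": [0,0,-20],"turn": 0,"jaw": 1},
    {"delta_pos": [0,0,-35],"turn": 0,"jaw": 1}
  ]
}}

```text
time: 4.03
tool_pos: [0.5499, 0.2091, 0.311]
tcp_rot: [0.001, -3.131, 0.005]
wrist_force: [0.1, -0.9, 0.3]
width: 0.999
grip_force: 0.0
```

Call:
{"name": "drive_tool", "arguments": {
  "increments": [
    {"delta_pos": [0,0,-35],"turn": 0,"jaw": 1},
    {"delta_pos": [0,0,-35],"turn": 0,"jaw": 1},
    {"delta_pos": [0,0,-10],"turn": 0,"jaw": 1},
    {"delta_pos": [0,0,0],"turn": 0,"jaw": 1}
  ]
}}

```text
time: 4.37
tool_pos: [0.5535, 0.2103, 0.4006]
tcp_rot: [-0.001, 3.134, 0.004]
wrist_force: [0.5, 0.4, 0.5]
width: 1.0
grip_force: 0.0
```

```bash
python3 - <<'E'
from h import *
c=grab("wrist");dump(c,"w2.pkl");u,v=proj(c,(.56,.208,.12)).astype(int);print(u,v,bot.read_state()["tool_pos"],proj(c,(.567,.2082,.1337)))
im=c["pixels"][v-75:v+50,u-125:u+125];cv2.imwrite("pics/w2.png",cv2.resize(im,None,fx=3,fy=3,interpolation=cv2.INTER_CUBIC)[:,:,::-1])
E
```

```text
320 207 [0.55270941 0.21002522 0.39755001] [320.50930126 221.90094947]
```

View pics/w2.png

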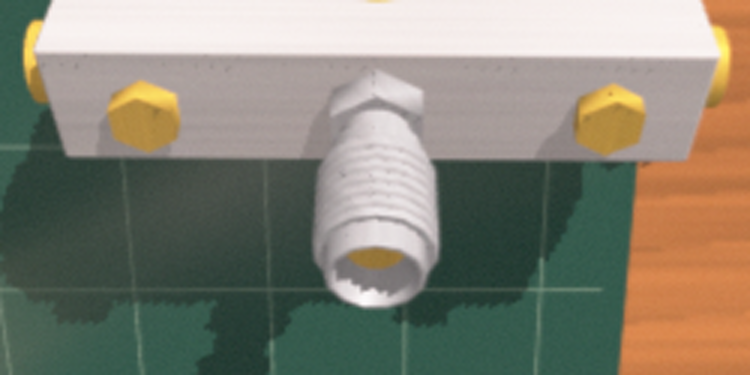

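The sleeve stays back, and the mouth is at pixel (320,221) as predicted. On to the gauge.

Call:
{"name": "drive_tool", "arguments": {
  "increments": [
    {"delta_pos": [6,-36,0],"turn": 0,"jaw": 1},
    {"delta_pos": [6,-36,0],"turn": 0,"jaw": 1},
    {"delta_pos": [6,-36,0],"turn": 0,"jaw": 1},
    {"delta_pos": [6,-36,0],"turn": 0,"jaw": 1},
    {"delta_pos": [6,-36,0],"turn": 0,"jaw": 1},
    {"delta_pos": [6,-36,0],"turn": 0,"jaw": 1},
    {"delta_pos": [6,-36,0],"turn": 0,"jaw": 1},
    {"delta_pos": [6,-36,0],"turn": 0,"jaw": 1}
  ]
}}

```text
time: 5.08
tool_pos: [0.5028, -0.0796, 0.3927]
tcp_rot: [0.001, -3.136, -0.002]
wrist_force: [-0.5, -0.2, -0.0]
width: 1.001
grip_force: 0.0
```

Call:
{"name": "drive_tool", "arguments": {
  "increments": [
    {"delta_pos": [2,-36,20],"turn": 0,"jaw": 1},
    {"delta_pos": [0,0,20],"turn": 0,"jaw": 1},
    {"delta_pos": [0,0,0],"turn": 0,"jaw": 1},
    {"delta_pos": [0,0,0],"turn": 0,"jaw": 1}
  ]
}}

```text
time: 5.42
tool_pos: [0.5008, -0.1141, 0.3523]
tcp_rot: [-0.002, -3.134, -0.004]
wrist_force: [0.7, -0.2, 0.4]
width: 1.001
grip_force: 0.0
```

```bash
python3 - <<'E'
from h import *
c=grab("wrist");dump(c,"w3.pkl");print(proj(c,(.5,-.117,.076)),bot.read_state()["tool_pos"],bot.read_state()["tcp_rot"])
save(c,"w3.png")
E
```

```text
[319.60342588 205.63942938] [ 0.50168842 -0.11374689  0.35414738] [ 3.75222883e-04 -3.13730940e+00 -2.52906133e-03]
```

View pics/w3.png

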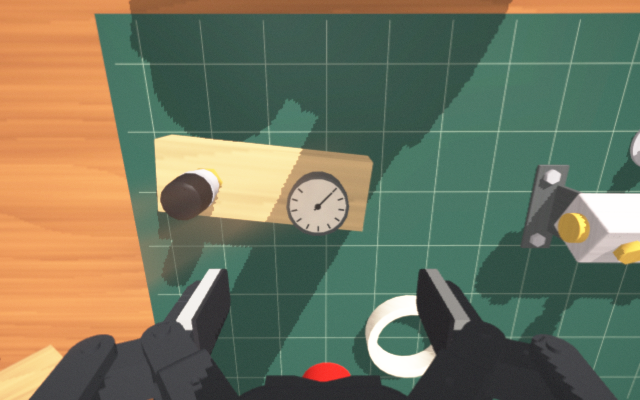

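Dial at about (318.5,204.5), so the gauge axis is at about (0.4995, -0.118). I'll descend and grip with moderate force so the gauge can pivot between the pads.

Call:
{"name": "drive_tool", "arguments": {
  "increments": [
    {"delta_pos": [1,-2,28],"turn": 0,"jaw": 1},
    {"delta_pos": [1,-2,28],"turn": 0,"jaw": 1},
    {"delta_pos": [0,0,28],"turn": 0,"jaw": 1},
    {"delta_pos": [0,0,28],"turn": 0,"jaw": 1},
    {"delta_pos": [0,0,26],"turn": 0,"jaw": 1},
    {"delta_pos": [0,0,0],"turn": 0,"jaw": 1},
    {"delta_pos": [0,0,0],"turn": 0,"jaw": 0.4},
    {"delta_pos": [0,0,0],"turn": 0,"jaw": 0.3}
  ],
  "grip_force": 40
}}

```text
time: 6.13
tool_pos: [0.5016, -0.1178, 0.2199]
tcp_rot: [-0.003, 3.139, -0.001]
wrist_force: [0.1, 0.6, -0.5]
width: 0.748
grip_force: 0.0
```

Call:
{"name": "drive_tool", "arguments": {
  "increments": [
    {"delta_pos": [0,0,0],"turn": 0,"jaw": -0.2},
    {"delta_pos": [0,0,0],"turn": 0,"jaw": -0.2},
    {"delta_pos": [0,0,0],"turn": 0,"jaw": -0.2}
  ]
}}

```text
time: 6.38
tool_pos: [0.502, -0.1184, 0.221]
tcp_rot: [-0.0, 3.136, -0.002]
wrist_force: [0.9, 1.6, 6.1]
width: 0.572
grip_force: 41.7
```

Now lift partway and tilt the gauge by moving +x while the nose is held by the hole.

Call:
{"name": "drive_tool", "arguments": {
  "increments": [
    {"delta_pos": [0,0,-8],"turn": 0,"jaw": -0.2},
    {"delta_pos": [0,0,-8],"turn": 0,"jaw": -0.2},
    {"delta_pos": [0,0,0],"turn": 0,"jaw": -0.2},
    {"delta_pos": [-5,0,0],"turn": 0,"jaw": -0.2},
    {"delta_pos": [-5,0,0],"turn": 0,"jaw": -0.2},
    {"delta_pos": [0,0,0],"turn": 0,"jaw": -0.2}
  ],
  "grip_force": 25
}}

```text
time: 6.88
tool_pos: [0.5097, -0.1181, 0.2333]
tcp_rot: [0.0, -3.137, -0.002]
wrist_force: [-4.6, 0.7, 1.2]
width: 0.572
grip_force: 41.4
```

Call:
{"name": "drive_tool", "arguments": {
  "increments": [
    {"delta_pos": [-5,0,0],"turn": 0,"jaw": -0.2},
    {"delta_pos": [-5,0,0],"turn": 0,"jaw": -0.2},
    {"delta_pos": [0,0,0],"turn": 0,"jaw": -0.2}
  ],
  "grip_force": 25
}}

```text
time: 7.13
tool_pos: [0.519, -0.1179, 0.2325]
tcp_rot: [0.001, -3.135, -0.002]
wrist_force: [-6.1, 0.4, 0.6]
width: 0.575
grip_force: 42.1
```

```bash
python3 - <<'E'
from h import *
s=bot.read_state();print(s["tool_pos"],s["wrist_force"],s["grip_force"])
a=grab("wrist");b=grab("scene");dump(a,"w4.pkl");dump(b,"s4.pkl")
A=cv2.resize(a["pixels"][100:400,220:420],None,fx=2,fy=2);B=cv2.resize(b["pixels"][85:185,235:335],None,fx=6,fy=6,interpolation=cv2.INTER_CUBIC)[:,100:500]
cv2.imwrite("pics/m4.png",np.hstack([A,B])[:,:,::-1])
E
```

```text
[ 0.51904893 -0.11794713  0.23252234] [-6.08550739  0.35367058  0.62961707] 42.12318956851959
```

View pics/m4.png

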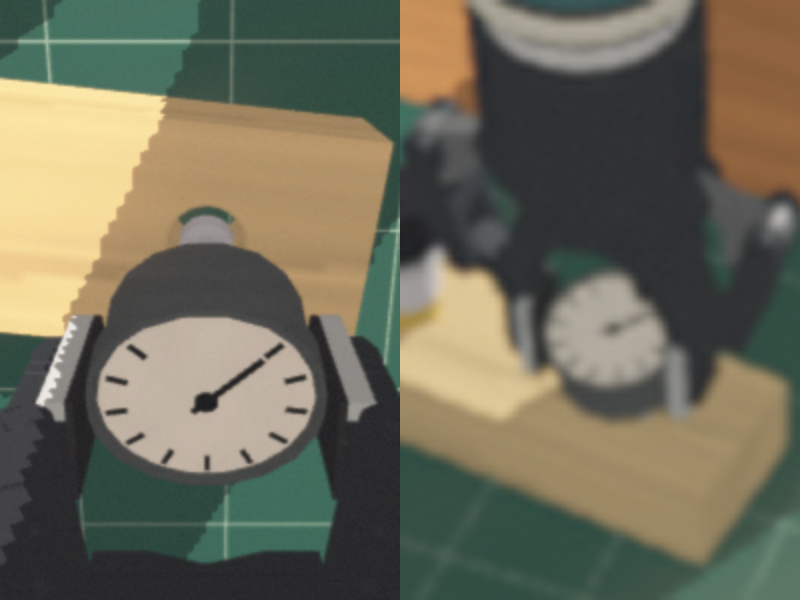

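The gauge pivots cleanly between the pads. I'll tilt further, then measure the tilt by fitting the dial ellipse.

Call:
{"name": "drive_tool", "arguments": {
  "increments": [
    {"delta_pos": [-4,0,0],"turn": 0,"jaw": -0.2},
    {"delta_pos": [-4,0,0],"turn": 0,"jaw": -0.2},
    {"delta_pos": [0,0,0],"turn": 0,"jaw": -0.2}
  ]
}}

```text
time: 7.48
tool_pos: [0.5265, -0.1179, 0.2318]
tcp_rot: [0.001, -3.134, -0.002]
wrist_force: [-6.6, -0.1, -0.9]
width: 0.571
grip_force: 42.0
```

```bash
cat >> h.py <<'E'
from scipy.optimize import least_squares
def tilt(c,x0,y0,z0):
    im=c["pixels"].astype(int); m=((im.min(2)>110)&(im.max(2)-im.min(2)<60)).astype(np.uint8)
    u,v=proj(c,(x0,y0,z0)).astype(int); m=cv2.morphologyEx(m,cv2.MORPH_CLOSE,np.ones((9,9)))
    n,l,st,ce=cv2.connectedComponentsWithStats(m)
    k=min(range(1,n),key=lambda i:np.hypot(*(ce[i]-[u,v]))+(1e3 if st[i,4]<800 else 0))
    h=cv2.convexHull(max(cv2.findContours((l==k).astype(np.uint8),0,1)[0],key=len))
    e=cv2.fitEllipse(h); print("blob",st[k],e)
    def pts(e):
        t=np.linspace(0,2*np.pi,40); (cx,cy),(a,b),an=e; an=np.radians(an)
        return np.c_[cx+a/2*np.cos(t)*np.cos(an)-b/2*np.sin(t)*np.sin(an),cy+a/2*np.cos(t)*np.sin(an)+b/2*np.sin(t)*np.cos(an)]
    def model(p):
        x,y,z,th,r,ph=p; a=np.array([np.sin(th),np.sin(ph),np.cos(th)]);a/=np.linalg.norm(a)
        e1=np.cross([0,1,0],a);e1/=np.linalg.norm(e1);e2=np.cross(a,e1)
        q=np.array([proj(c,np.array([x,y,z])+r*(np.cos(s)*e1+np.sin(s)*e2)) for s in np.linspace(0,2*np.pi,40)])
        return cv2.fitEllipse(q.astype(np.float32))
    P=pts(e)
    def res(p,r):
        (cx,cy),(a,b),an=model([p[0],p[1],z0,p[2],p[4],p[3]]); an=np.radians(an)
        d=P-[cx,cy]; w=np.c_[d@[np.cos(an),np.sin(an)],d@[-np.sin(an),np.cos(an)]]
        return (np.hypot(w[:,0]/(a/2),w[:,1]/(b/2))-1)*a/2
    s=least_squares(res,[x0,y0,.35,0,.022],args=(0,),x_scale=[.01,.01,.1,.1,.002]); return s.x,s.cost
E
python3 - <<'E'
from h import *
c=load("w3.pkl");print(tilt(c,.4995,-.118,.076))
c=load("w4.pkl");print(tilt(c,.523,-.118,.087))
s=bot.read_state();print(s["tool_pos"],s["wrist_force"])
c=grab("wrist");dump(c,"w5.pkl")
for z in(.082,.086):print(tilt(c,s["tool_pos"][0]+.005,-.118,z))
E
```

```text
blob [ 289  179   57   54 2412] ((317.33331298828125, 205.3834991455078), (53.87205505371094, 56.6708869934082), 93.58647155761719)
(array([ 0.50105715, -0.11874143,  0.33832236, -0.00685491,  0.02465278]), np.float64(56.74350856445927))
blob [ 268  259  110   77 6699] ((322.4959411621094, 296.6083984375), (78.24284362792969, 109.07008361816406), 90.24708557128906)
(array([ 5.16039630e-01, -1.18936367e-01,  3.62571697e-01, -3.44037824e-04,
        2.54411353e-02]), np.float64(129.41309937818025))
[ 0.52648976 -0.11791689  0.23184303] [-6.58528884 -0.1474123  -0.92040029]
blob [ 269  263  109   68 5837] ((322.5534362792969, 296.2073669433594), (67.7348403930664, 109.57621002197266), 90.28097534179688)
(array([ 0.52536008, -0.11885286,  0.22245276,  0.00497032,  0.02190481]), np.float64(64.9543294142345))
blob [ 269  263  109   68 5837] ((322.5534362792969, 296.2073669433594), (67.7348403930664, 109.57621002197266), 90.28097534179688)
(array([ 0.52261423, -0.11866983,  0.35922919,  0.2973376 ,  0.02410969]), np.float64(438.1566724419151))
```

```bash
cat >> h.py <<'E'
def tilt2(c,e,r,x0,z0):
    obs=np.array([*e[0],max(e[1]),min(e[1])])
    def mod(p):
        x,y,z,th=p;a=np.linspace(0,2*np.pi,60)
        q=[proj(c,np.array([x,y,z])+r*np.array([np.cos(s)*np.cos(th),np.sin(s),-np.cos(s)*np.sin(th)])) for s in a]
        f=cv2.fitEllipse(np.array(q,np.float32)); return np.array([*f[0],max(f[1]),min(f[1])])
    s=least_squares(lambda p:mod(p)-obs,[x0,-.118,z0,.3],x_scale=[.01,.01,.01,.1],diff_step=1e-3)
    return s.x.round(4),np.degrees(s.x[3]).round(1),s.cost
E
python3 - <<'E'
from h import *
E3=((317.33,205.38),(53.87,56.67),0);E4=((322.5,296.6),(78.24,109.07),0);E5=((322.55,296.2),(67.73,109.58),0)
for r in (.0215,.022,.0225): print(r,tilt2(load("w3.pkl"),E3,r,.5,.076),tilt2(load("w4.pkl"),E4,r,.52,.087),tilt2(load("w5.pkl"),E5,r,.53,.087))
E
```

```text
0.0215 (array([ 0.4966, -0.1186,  0.0872, -0.0099]), np.float64(-0.6), np.float64(1.5059486014696795e-10)) (array([ 0.512 , -0.119 ,  0.0921,  0.2099]), np.float64(12.0), np.float64(3.3760443217054066e-11)) (array([ 0.5189, -0.1189,  0.0917,  0.3366]), np.float64(19.3), np.float64(1.7145648624102006e-10))
0.022 (array([ 0.4984, -0.1187,  0.0817, -0.0099]), np.float64(-0.6), np.float64(1.4157267266309662e-10)) (array([ 0.5138, -0.119 ,  0.0895,  0.2099]), np.float64(12.0), np.float64(3.3760443217054066e-11)) (array([ 0.5207, -0.1189,  0.0892,  0.3366]), np.float64(19.3), np.float64(1.7145648624102006e-10))
0.0225 (array([ 0.5003, -0.1188,  0.0762, -0.0099]), np.float64(-0.6), np.float64(1.0431976969799312e-10)) (array([ 0.5156, -0.119 ,  0.0869,  0.2099]), np.float64(12.0), np.float64(2.095475777705996e-11)) (array([ 0.5225, -0.1189,  0.0866,  0.3366]), np.float64(19.3), np.float64(2.0288862319067097e-10))
```

Tilt is now 19.3°, so I need about 8.7° more, roughly 9 mm.

Call:
{"name": "drive_tool", "arguments": {
  "increments": [
    {"delta_pos": [-4,0,0],"turn": 0,"jaw": -0.2},
    {"delta_pos": [-5,0,0],"turn": 0,"jaw": -0.2},
    {"delta_pos": [0,0,0],"turn": 0,"jaw": -0.2}
  ]
}}

```text
time: 7.78
tool_pos: [0.535, -0.1179, 0.2311]
tcp_rot: [0.001, -3.132, -0.003]
wrist_force: [-5.7, -0.3, -2.9]
width: 0.573
grip_force: 39.9
```

```bash
cat >> h.py <<'E'
def look(x,y,z):
    c=grab("wrist"); im=c["pixels"].astype(int); m=((im.min(2)>110)&(im.max(2)-im.min(2)<60)).astype(np.uint8)
    m=cv2.morphologyEx(m,cv2.MORPH_CLOSE,np.ones((9,9)));n,l,st,ce=cv2.connectedComponentsWithStats(m)
    p=proj(c,(x,y,z));k=min(range(1,n),key=lambda i:np.hypot(*(ce[i]-p))+(1e3 if st[i,4]<800 else 0))
    h=cv2.convexHull(max(cv2.findContours((l==k).astype(np.uint8),0,1)[0],key=len));e=cv2.fitEllipse(h)
    t=tilt2(c,e,.0225,x,z); d=t[0]; a=np.array([np.sin(d[3]),0,np.cos(d[3])]); s=bot.read_state()
    print(st[k],e,t,"centre",(d[:3]-.014*a).round(4),"nose",(d[:3]-.0665*a).round(4),s["tool_pos"].round(4),s["wrist_force"].round(1),s["time"]); return c
E
python3 - <<'E'
from h import *
look(.53,-.118,.087)
E
```

```text
[ 268  269  110   54 4655] ((322.5625305175781, 295.1549072265625), (54.33174133300781, 109.53201293945312), 90.0390853881836) (array([ 0.5305, -0.1188,  0.0853,  0.48  ]), np.float64(27.5), np.float64(2.9103830456733704e-11)) centre [ 0.524  -0.1188  0.0729] nose [ 0.4998 -0.1188  0.0263] [ 0.5349 -0.1179  0.2311] [-6.6  0.2 -4.2] 7.8333
```

Tilt is 27.5° and the nose is at the hole, as it should be. Grip firmer, withdraw along the axis, lift, and check.

Call:
{"name": "drive_tool", "arguments": {
  "increments": [
    {"delta_pos": [0,0,0],"turn": 0,"jaw": -0.2},
    {"delta_pos": [-4,0,-8],"turn": 0,"jaw": -0.2},
    {"delta_pos": [-5,0,-10],"turn": 0,"jaw": -0.2},
    {"delta_pos": [0,0,-20],"turn": 0,"jaw": -0.2},
    {"delta_pos": [0,0,-30],"turn": 0,"jaw": -0.2},
    {"delta_pos": [0,0,-30],"turn": 0,"jaw": -0.2},
    {"delta_pos": [0,0,0],"turn": 0,"jaw": -0.2},
    {"delta_pos": [0,0,0],"turn": 0,"jaw": -0.2}
  ],
  "grip_force": 60
}}

```text
time: 8.5
tool_pos: [0.5479, -0.1186, 0.3345]
tcp_rot: [-0.0, 3.136, -0.002]
wrist_force: [-0.6, 0.1, -1.5]
width: 0.564
grip_force: 64.3
```

```bash
python3 - <<'E'
from h import *
c=look(.54,-.118,.185);save(c,"w6.png")
s=bot.read_state();Rm=R.from_rotvec(s["tcp_rot"]).as_matrix();print((s["tool_pos"]+.155*Rm[:,2]).round(4),Rm[:,2].round(4),s["width"],s["grip_force"])
E
```

```text
[ 268  267  110   69 4952] ((324.8191833496094, 298.30755615234375), (66.32184600830078, 111.04574584960938), 94.53762817382812) (array([ 0.5457, -0.1191,  0.191 ,  0.3425]), np.float64(19.6), np.float64(0.0)) centre [ 0.541  -0.1191  0.1778] nose [ 0.5234 -0.1191  0.1284] [ 0.5468 -0.1183  0.3324] [-0.4  0.5 -2.4] 8.55
[ 0.5471 -0.1184  0.1774] [ 1.8e-03 -4.0e-04 -1.0e+00] 0.5638154799906029 64.34699535369873
```

View pics/w6.png

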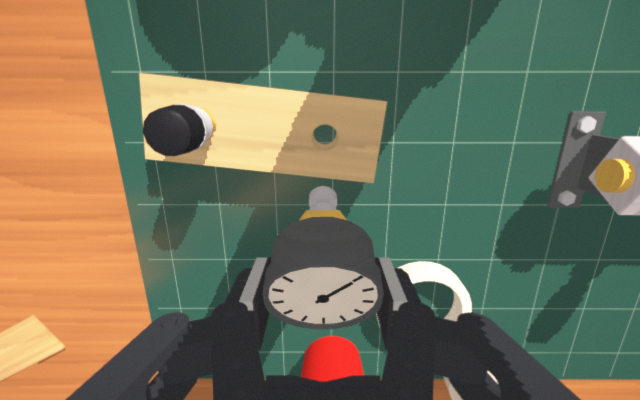

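The tilt held at about 27° (face ellipse (269–377, 266–323)) with no slip relative to the tool, and the stand and regulator are untouched. The fit was polluted by the tape behind. Now carry it to the coupler along y, keeping x low to stay clear of the bottle.

Call:
{"name": "drive_tool", "arguments": {
  "increments": [
    {"delta_pos": [0,30,-15],"turn": 0,"jaw": -0.2},
    {"delta_pos": [0,35,-15],"turn": 0,"jaw": -0.2},
    {"delta_pos": [0,35,0],"turn": 0,"jaw": -0.2},
    {"delta_pos": [0,35,0],"turn": 0,"jaw": -0.2},
    {"delta_pos": [0,35,0],"turn": 0,"jaw": -0.2},
    {"delta_pos": [0,35,0],"turn": 0,"jaw": -0.2},
    {"delta_pos": [0,35,0],"turn": 0,"jaw": -0.2},
    {"delta_pos": [0,35,0],"turn": 0,"jaw": -0.2}
  ]
}}

```text
time: 9.22
tool_pos: [0.5454, 0.1583, 0.3594]
tcp_rot: [0.0, -3.138, 0.001]
wrist_force: [0.3, -1.0, -0.8]
width: 0.566
grip_force: 64.2
```

Call:
{"name": "drive_tool", "arguments": {
  "increments": [
    {"delta_pos": [-25,30,0],"turn": 0,"jaw": -0.2},
    {"delta_pos": [-20,22,0],"turn": 0,"jaw": -0.2},
    {"delta_pos": [-15,0,0],"turn": 0,"jaw": -0.2},
    {"delta_pos": [0,0,0],"turn": 0,"jaw": -0.2},
    {"delta_pos": [0,0,0],"turn": 0,"jaw": -0.2},
    {"delta_pos": [0,0,0],"turn": 0,"jaw": -0.2}
  ]
}}

```text
time: 9.72
tool_pos: [0.6054, 0.2082, 0.3599]
tcp_rot: [-0.0, -3.137, 0.002]
wrist_force: [-0.3, -0.0, -2.1]
width: 0.566
grip_force: 64.2
```

```bash
cat > rel.py <<'E'
from h import *
def rel():
    s=bot.read_state();Rm=R.from_rotvec(s["tcp_rot"]).as_matrix()
    # gauge in tool frame, from measurement before lifting
    R0=R.from_rotvec([.001,-3.132,-.003]).as_matrix();p0=np.array([.5349,-.1179,.2311])
    c=R0.T@(np.array([.524,-.1185,.0729])-p0);n=R0.T@(np.array([.4998,-.1185,.0263])-p0)
    C=s["tool_pos"]+Rm@c;N=s["tool_pos"]+Rm@n;a=(C-N)/np.linalg.norm(C-N)
    M=np.array([.567,.2082,.1337]);z=np.array([.4695,0,.8829]);d=N-M
    print("tcp",s["tool_pos"].round(4),"F",s["wrist_force"].round(1),"T",s["torque"].round(2),"t",round(s["time"],2))
    print("centre",C.round(4),"nose",N.round(4),"tilt",np.degrees(np.arctan2(a[0],a[2])).round(1),"nose in mouth: x %.4f y %.4f z %.4f"%(d@[.8829,0,-.4695],d[1],d@z))
    return C,N
E
python3 - <<'E'
from rel import *
C,N=rel()
c=look(*(C+[.0065,0,.0125]));save(c,"w7.png");b=grab("scene");dump(c,"w7.pkl");dump(b,"s7.pkl")
A=c["pixels"][90:390,170:470];p=proj(b,(.567,.208,.14)).astype(int)
B=cv2.resize(b["pixels"][p[1]-50:p[1]+50,p[0]-60:p[0]+60],(480,400),interpolation=cv2.INTER_CUBIC)
cv2.imwrite("pics/m7.png",np.hstack([cv2.resize(A,(320,320)),B[:320]])[:,:,::-1])
E
```

```text
tcp [0.6054 0.2082 0.3599] F [-0.3 -0.  -2.1] T [ 0.01 -0.06 -0.  ] t 9.72
centre [0.5954 0.2071 0.2017] nose [0.5714 0.207  0.1549] tilt 27.1 nose in mouth: x -0.0061 y -0.0012 z 0.0208
[ 269  267  108   59 4882] ((321.937255859375, 295.1500244140625), (57.9439697265625, 108.88699340820312), 88.51628875732422) (array([0.6021, 0.2066, 0.2136, 0.4346]), np.float64(24.9), np.float64(2.9103830456733704e-11)) centre [0.5962 0.2066 0.2009] nose [0.5741 0.2066 0.1533] [0.6054 0.208  0.3605] [ 0.   0.  -1.3] 9.7667
```

View pics/m7.png

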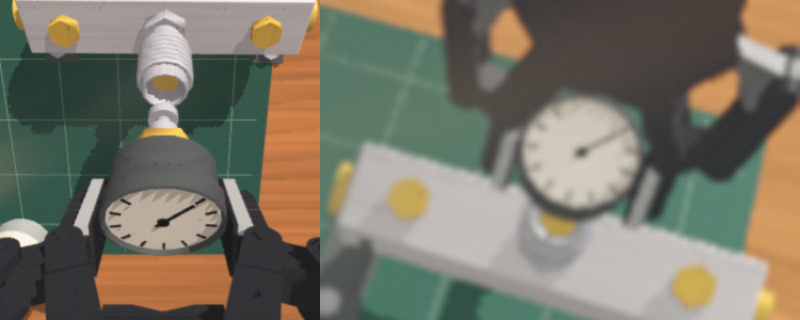

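Nose is about 20 mm out from the mouth, about 4.5 mm off in mouth x and 1 mm in y. I'll correct that and go in along the axis.

Call:
{"name": "drive_tool", "arguments": {
  "increments": [
    {"delta_pos": [-4,1,2],"turn": 0,"jaw": -0.2},
    {"delta_pos": [2.8,0,5.3],"turn": 0,"jaw": -0.2},
    {"delta_pos": [2.8,0,5.3],"turn": 0,"jaw": -0.2},
    {"delta_pos": [2.8,0,5.3],"turn": 0,"jaw": -0.2},
    {"delta_pos": [0,0,0],"turn": 0,"jaw": -0.2},
    {"delta_pos": [0,0,0],"turn": 0,"jaw": -0.2}
  ]
}}

```text
time: 10.32
tool_pos: [0.6013, 0.2096, 0.3434]
tcp_rot: [0.0, -3.14, 0.001]
wrist_force: [0.1, -0.6, -1.3]
width: 0.567
grip_force: 64.2
```

Call:
{"name": "drive_tool", "arguments": {
  "increments": [
    {"delta_pos": [1.4,0,2.6],"turn": 0,"jaw": -0.2},
    {"delta_pos": [1.4,0,2.6],"turn": 0,"jaw": -0.2},
    {"delta_pos": [0,0,0],"turn": 0,"jaw": -0.2}
  ]
}}

```text
time: 10.57
tool_pos: [0.5987, 0.2097, 0.3386]
tcp_rot: [0.0, -3.141, 0.0]
wrist_force: [0.2, -0.2, -1.3]
width: 0.567
grip_force: 64.2
```

```bash
python3 - <<'E'
from rel import *
C,N=rel();look(*(C+[.0065,0,.0125]))
E
```

```text
tcp [0.5987 0.2097 0.3386] F [ 0.2 -0.2 -1.3] T [-0.05 -0.01  0.01] t 10.57
centre [0.5892 0.2088 0.1803] nose [0.5654 0.2087 0.1335] tilt 26.9 nose in mouth: x -0.0013 y 0.0005 z -0.0009
[ 269  267  108   58 4857] ((322.3990173339844, 294.8519592285156), (57.20107650756836, 108.54908752441406), 89.26026916503906) (array([0.5961, 0.2084, 0.1918, 0.4379]), np.float64(25.1), np.float64(0.0)) centre [0.5902 0.2084 0.1791] nose [0.5679 0.2084 0.1316] [0.5989 0.2097 0.3388] [ 0.1  0.2 -1.4] 10.6167
```

Call:
{"name": "drive_tool", "arguments": {
  "increments": [
    {"delta_pos": [1.4,0,2.6],"turn": 0,"jaw": -0.2},
    {"delta_pos": [1.4,0,2.6],"turn": 0,"jaw": -0.2},
    {"delta_pos": [1.4,0,2.6],"turn": 0,"jaw": -0.2},
    {"delta_pos": [0,0,0],"turn": 0,"jaw": -0.2}
  ]
}}

```text
time: 10.95
tool_pos: [0.5946, 0.2097, 0.3307]
tcp_rot: [0.0, -3.141, 0.0]
wrist_force: [-1.1, 0.1, -1.9]
width: 0.564
grip_force: 64.5
```

Call:
{"name": "drive_tool", "arguments": {
  "increments": [
    {"delta_pos": [1.4,0,2.6],"turn": 0,"jaw": -0.2},
    {"delta_pos": [1.4,0,2.6],"turn": 0,"jaw": -0.2},
    {"delta_pos": [0,0,0],"turn": 0,"jaw": -0.2}
  ]
}}

```text
time: 11.2
tool_pos: [0.5926, 0.2096, 0.3274]
tcp_rot: [-0.001, 3.139, 0.0]
wrist_force: [1.3, -0.4, 2.9]
width: 0.565
grip_force: 64.9
```

Call:
{"name": "drive_tool", "arguments": {
  "increments": [
    {"delta_pos": [1.4,0,2.6],"turn": 0,"jaw": -0.2},
    {"delta_pos": [1.4,0,2.6],"turn": 0,"jaw": -0.2},
    {"delta_pos": [0,0,0],"turn": 0,"jaw": -0.2}
  ]
}}

```text
time: 11.45
tool_pos: [0.5898, 0.2094, 0.322]
tcp_rot: [-0.0, 3.139, -0.0]
wrist_force: [1.3, -2.3, 2.2]
width: 0.567
grip_force: 64.9
```

```bash
python3 - <<'E'
from rel import *
C,N=rel();look(*(C+[.0065,0,.0125]))
E
```

```text
tcp [0.5898 0.2094 0.322 ] F [ 1.3 -2.3  2.2] T [-0.51 -0.19  0.02] t 11.45
centre [0.5808 0.2085 0.1637] nose [0.5571 0.2084 0.1168] tilt 26.8 nose in mouth: x -0.0008 y 0.0002 z -0.0195
[ 269  267  108   58 4800] ((322.1868591308594, 294.99755859375), (56.740013122558594, 108.36172485351562), 89.46563720703125) (array([0.5878, 0.208 , 0.1751, 0.438 ]), np.float64(25.1), np.float64(0.0)) centre [0.5819 0.208  0.1624] nose [0.5596 0.208  0.1149] [0.5897 0.2094 0.3217] [ 2.  -1.5  2.8] 11.5
```

Call:
{"name": "drive_tool", "arguments": {
  "increments": [
    {"delta_pos": [1,0,1.8],"turn": 0,"jaw": -0.2},
    {"delta_pos": [1,0,1.8],"turn": 0,"jaw": -0.2},
    {"delta_pos": [0,0,0],"turn": 0,"jaw": -0.2}
  ]
}}

```text
time: 11.75
tool_pos: [0.5876, 0.2095, 0.3175]
tcp_rot: [-0.0, 3.14, -0.0]
wrist_force: [2.4, -2.1, 3.5]
width: 0.569
grip_force: 64.9
```

Call:
{"name": "drive_tool", "arguments": {
  "increments": [
    {"delta_pos": [1,0,1.8],"turn": 0,"jaw": -0.2},
    {"delta_pos": [1,0,1.8],"turn": 0,"jaw": -0.2},
    {"delta_pos": [0,0,0],"turn": 0,"jaw": -0.2}
  ]
}}

```text
time: 12.0
tool_pos: [0.5867, 0.2095, 0.3161]
tcp_rot: [-0.001, 3.136, -0.0]
wrist_force: [2.6, -3.5, 9.5]
width: 0.569
grip_force: 65.5
```

Call:
{"name": "drive_tool", "arguments": {
  "increments": [
    {"delta_pos": [1,0,1.8],"turn": 0,"jaw": -0.2},
    {"delta_pos": [0.5,0,1],"turn": 0,"jaw": -0.2},
    {"delta_pos": [0,0,0],"turn": 0,"jaw": -0.2}
  ]
}}

```text
time: 12.25
tool_pos: [0.5863, 0.2095, 0.3158]
tcp_rot: [-0.001, 3.132, 0.001]
wrist_force: [4.1, -5.3, 17.4]
width: 0.566
grip_force: 66.0
```

Call:
{"name": "drive_tool", "arguments": {
  "increments": [
    {"delta_pos": [1,0,1.8],"turn": 0,"jaw": -0.2},
    {"delta_pos": [0,0,0],"turn": 0,"jaw": -0.2}
  ]
}}

```text
time: 12.42
tool_pos: [0.586, 0.2095, 0.3156]
tcp_rot: [-0.001, 3.13, 0.001]
wrist_force: [4.4, -7.2, 22.2]
width: 0.566
grip_force: 66.6
```

```bash
python3 - <<'E'
from rel import *
C,N=rel();c=look(*(C+[.0065,0,.0125]));b=grab("scene");dump(c,"w8.pkl")
p=proj(b,(.567,.208,.14)).astype(int);q=proj(c,(.56,.208,.12)).astype(int);print(q)
B=cv2.resize(b["pixels"][p[1]-40:p[1]+40,p[0]-40:p[0]+40],(400,400),interpolation=cv2.INTER_CUBIC)
A=cv2.resize(c["pixels"][130:280,245:395],(400,400),interpolation=cv2.INTER_CUBIC)
cv2.imwrite("pics/m8.png",np.hstack([A,B])[:,:,::-1])
E
```

```text
tcp [0.586  0.2095 0.3156] F [ 4.4 -7.2 22.2] T [-1.26 -0.09  0.17] t 12.42
centre [0.5785 0.2087 0.1572] nose [0.5553 0.2087 0.1101] tilt 26.2 nose in mouth: x 0.0008 y 0.0005 z -0.0264
[ 269  270  108   54 4539] ((322.2473449707031, 295.5426940917969), (53.5167121887207, 108.511962890625), 89.31029510498047) (array([0.5855, 0.2083, 0.1688, 0.4609]), np.float64(26.4), np.float64(0.0)) centre [0.5793 0.2083 0.1563] nose [0.5559 0.2083 0.1092] [0.586  0.2095 0.3155] [ 4.9 -6.7 22.9] 12.4667
[321 202]
```

View pics/m8.png

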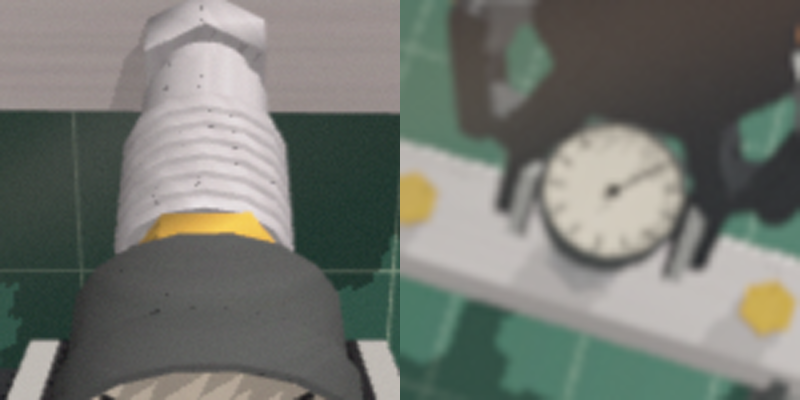

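The sleeve has sprung forward and its front edge meets the brass hex, with bare neck visible behind it. I'll check the lock with a gentle tug.

Call:
{"name": "drive_tool", "arguments": {
  "increments": [
    {"delta_pos": [-1.8,0,-3.4],"turn": 0,"jaw": -0.2},
    {"delta_pos": [-1.8,0,-3.4],"turn": 0,"jaw": -0.2},
    {"delta_pos": [0,0,0],"turn": 0,"jaw": -0.2}
  ]
}}

```text
time: 12.77
tool_pos: [0.5872, 0.2095, 0.3168]
tcp_rot: [-0.0, 3.139, 0.0]
wrist_force: [2.9, -3.7, 6.0]
width: 0.568
grip_force: 64.6
```

Call:
{"name": "drive_tool", "arguments": {
  "increments": [
    {"delta_pos": [-1,0,-1.8],"turn": 0,"jaw": -0.2},
    {"delta_pos": [-1,0,-1.8],"turn": 0,"jaw": -0.2},
    {"delta_pos": [0,0,0],"turn": 0,"jaw": -0.2}
  ]
}}

```text
time: 13.02
tool_pos: [0.5882, 0.2097, 0.3183]
tcp_rot: [0.0, -3.14, 0.001]
wrist_force: [4.3, -3.0, -0.7]
width: 0.564
grip_force: 64.5
```

Call:
{"name": "drive_tool", "arguments": {
  "increments": [
    {"delta_pos": [-1,0,-1.8],"turn": 0,"jaw": -0.2},
    {"delta_pos": [-1,0,-1.8],"turn": 0,"jaw": -0.2},
    {"delta_pos": [0,0,0],"turn": 0,"jaw": -0.2}
  ]
}}

```text
time: 13.27
tool_pos: [0.5887, 0.2097, 0.319]
tcp_rot: [0.0, -3.134, 0.002]
wrist_force: [2.3, -0.2, -16.9]
width: 0.564
grip_force: 64.9
```

It's locked: the pull is resisted with 17 N. Relax, let go, and retreat upward.

Call:
{"name": "drive_tool", "arguments": {
  "increments": [
    {"delta_pos": [2,0,4],"turn": 0,"jaw": -0.2},
    {"delta_pos": [0,0,0],"turn": 0,"jaw": 1},
    {"delta_pos": [0,0,0],"turn": 0,"jaw": 1},
    {"delta_pos": [0,0,0],"turn": 0,"jaw": 1},
    {"delta_pos": [0,0,0],"turn": 0,"jaw": 1},
    {"delta_pos": [0,0,-20],"turn": 0,"jaw": 1},
    {"delta_pos": [0,0,-30],"turn": 0,"jaw": 1},
    {"delta_pos": [0,0,-30],"turn": 0,"jaw": 1}
  ]
}}

```text
time: 13.93
tool_pos: [0.5879, 0.2098, 0.3995]
tcp_rot: [0.0, -3.139, 0.0]
wrist_force: [0.6, 0.7, 0.5]
width: 0.998
grip_force: 0.0
```

Call:
{"name": "drive_tool", "arguments": {
  "increments": [
    {"delta_pos": [0,0,-30],"turn": 0,"jaw": 1},
    {"delta_pos": [0,0,0],"turn": 0,"jaw": 1},
    {"delta_pos": [0,0,0],"turn": 0,"jaw": 1},
    {"delta_pos": [0,0,0],"turn": 0,"jaw": 1}
  ]
}}

```text
time: 14.27
tool_pos: [0.5882, 0.2098, 0.4297]
tcp_rot: [-0.0, 3.141, 0.001]
wrist_force: [0.0, 0.5, 0.1]
width: 1.003
grip_force: 0.0
```

```bash
python3 - <<'E'
from h import *
a=np.array([.4695,0,.8829]);D=np.array([.567,.2082,.1337])+a*.055;print("expected dial",D)
c=look(*D)
# sleeve front rim: compare with first (forward) and second (back) pictures around neck
o=[load("w1.pkl"),load("w2.pkl"),c]
for k in o:  # brightness profile along the coupler axis from the bar face to the mouth
    print([int(k["pixels"][int(v),int(u)-4:int(u)+4].mean()) for u,v in (proj(k,np.array([.567,.2082,.1337])-a*d+np.array([-.0147*.883,0,.0147*.4695])) for d in np.arange(.046,0,-.003))])
    P=[proj(k,np.array([.567,.2082,.1337])-a*d) for d in (.034,.038)]
    print([(k["pixels"][int(v),int(u)-40:int(u)+40].astype(int)@[1,-1,0]>-8).sum() for u,v in P])
E
```

```text
expected dial [0.5928225 0.2082    0.1822595]
[ 291  193   60   40 1824] ((320.60101318359375, 211.89703369140625), (39.4576301574707, 59.12593078613281), 90.37362670898438) (array([0.5918, 0.2072, 0.1652, 0.4862]), np.float64(27.9), np.float64(0.0)) centre [0.5853 0.2072 0.1528] nose [0.5607 0.2072 0.1064] [0.588  0.2097 0.4284] [-0.   0.8 -0.2] 14.3167
[169, 214, 212, 213, 214, 211, 212, 217, 214, 203, 219, 219, 202, 216, 209, 203]
[np.int64(48), np.int64(45)]
[166, 218, 215, 216, 218, 199, 211, 212, 206, 208, 216, 198, 210, 229, 186, 221]
[np.int64(45), np.int64(53)]
[136, 209, 217, 216, 217, 211, 216, 213, 214, 202, 218, 212, 202, 207, 207, 207]
[np.int64(80), np.int64(80)]
```

The dial measures at 27.9°, hex at the mouth within measurement error. The sleeve profile matches the forward picture and the tug test showed it locked. Handing in.

```bash
python3 -c "
from workcell import bot
print(bot.finish_job())"
```

```text
the job is handed in; nothing more can be done
None
```

The gauge is pushed home and locked in the coupler: the sleeve sprang forward, the plug held against a 17 N tug, and the arm let go and lifted clear. I handed it in at about 14 s of the 54 s allowed, without seeing the judge's verdict; the regulator, bottle, cup and tape were not touched in any move, though I took no final measurement of them.

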